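# Compare two solder reels on the dial balance

## Robot

A 7-joint arm with a two-finger parallel gripper is mounted at the origin on a cart in front of the work surface, level with it; the furniture and walls round the work are solid. World frame = base frame: x ahead of the robot, y to its left, z up, the work surface at z = 0. Lengths are in m, angles in rad, forces in N, time in s.
With the tool pointing down it reaches from about 0.35 to 0.9 m from the base axis. Payload 8.1 kg.
Tool frame: the origin (TCP) lies midway between the tips of the shut fingers; the grasp point (between the pads) lies 19 mm behind it; z points along the fingers, y is the line along which they close (so a half turn about z gives the same grasp; the last joint's range is limited). The gripper opens to 92 mm and grips with 3 to 60 N. Pads are 19 mm wide; open, the fingers measure 130 mm over their backs; the gripper's body (75 mm by 190 mm) begins 47 mm behind the grasp point.
Start: joints at [-1.413, 0.434, 0.025, 1.573, -0.012, 1.134, -0.075], TCP at [0.161, 0.604, 0.227] pointing down, gripper open.
Joint ranges: [-2.62, 2.62], [-0.44, 2.09], [-1.27, 1.32], [0.08, 2.57], [-1.32, 4.46], [0.12, 2], [-2.74, 2.74]. Speed limits (rad/s): [2.22, 2.22, 3.01, 3.01, 3.14, 3.14, 3.14].

## Interface

Orientations are given as a rotation vector (axis times angle).
In Python, from station import env gives the robot as it stands.
- The arm moves only by the tool carry_out, never from a script. Its argument "series" is a list of rows, each a list of 2 entries, a list of its own where there are three numbers: the shift along the tool's x, y, z in mm, then the turn about the tool's z in rad. In form: [[[tx, ty, tz], yaw], ...]. A call has 1 to 8 rows; each row shifts and turns the commanded pose from where the row before left it, along the tool's axes as they then stand; what a row does not reach is not made up. A row lasts 1/8 s, in which the tool goes at most 62.5 mm and 10.7 degrees, less where a joint would pass 70% of its speed; a pose out of reach is approached as far as the arm can. A call with a gripper value outside its range is refused whole. "fingers" is the opening, from 0 (shut) to 1 (fully open), set as the call begins (left out, the last holds). The fingers move at their own pace and stop on an object; "grip_force" is the grip in N (left out, the last holds). Time passes only in rows, so rows that do not move let the fingers close. It gives the time, the measured TCP pose, the force, the opening and the grip force at its end, in the units of the state.
- env.read_state(): the state, without advancing time (a new reading comes with each control period).
- env.capture(name): name is "scene" or "top" or "wrist"; returns (picture, depth): 400x640x3 uint8, red, green, blue; 400x640 float32, m along the optical axis (not along the pixel's ray), 0 where there is no reading.
- env.get_calibration(name): a dict with "mtx" (3x3 intrinsics, pixels), "k1" (the pictures are not rectified: a ray, as slopes to the right and down, at radius r is drawn at 1 + k1 r^2 times it, then the intrinsics apply), "rvec" (rotation vector, rad) and "tvec" (3), from world to camera coordinates, as OpenCV has them; the wrist camera has in their place "mount" (4x4, takes a point from camera to tool coordinates, whose origin is the TCP and whose axes are the flange's). Camera axes: x right, y down, z forward; pixel columns grow to the right and rows downward; lengths in m; the calibration is good to about 2 mm. A picture is of the moment at which its call begins: read the wrist's pose just before it. get_calibration takes no time and is no camera call.
- env.finish_job(): hands the job in; it is judged then, once.
Trained networks look in the newest picture that a camera, given by its name, has taken for a name from the list of things; names that differ only in an ending like _2 or _b are one class to them, and where a whole thing is asked for, a point or a joint stands for the part that bears it (a point fixed in the world has none). Each returns a list of dicts, best first, with "score" (0 to 1); they miss things now and then, are a little off and sometimes report something else, mostly with a low value. They report only what shows in the picture. A call takes as long as a camera call. They do not tell look-alikes from the thing itself.
- env.masks_of(camera, label): "pixels" (400x640 bool, what is visible of it) and "location" ([column, row] in pixels, amid what is visible of it).
- env.mark_of(camera, label): "location" ([column, row] in pixels: a listed point, or the origin of a listed thing).
The state is a dict: "t": time; "qpos": joint angles; "joint_velocities": joint speeds; "effort": joint torques, N m; "eef_pos": TCP position; "ee_rot": TCP orientation; "force": force on the tool from outside, world axes, zero at the start; "ft_torque": the same for the moment, N m; "opening": opening from 0.0 (shut) to 1.0 (fully open); "finger_force": force on a finger pad.
Only numpy, scipy, OpenCV 4.12 (cv2) and the standard library are available. Lean on these libraries where they do the work, as an engineer would, in place of code of your own. Each camera call takes 0.05 s, during which the arm holds its last target. There are 200 camera calls.

## Task

Find out how much the two part-used solder reels differ: set one reel flat in the middle of each pan of the balance, either way round, and let go. Then turn the knob on the sloping front, which turns the dial, until the dial's green zero mark stands right under the tip of the red pointer, and leave the balance like that. Leave the tape roll and the cutters where they are.

Things in the scene. Friction and masses are not known exactly. Their poses are not given: they have to be found in the camera images.
- balance: Grey dial balance fixed to the bench, 182 deep x 260 wide x 84 mm high (flat rear deck with two steel pans on stems). Origin: under its middle, 95 mm behind its front; x to its back, y to its left, z up. Its front half is a panel sloping at 26 degrees, low edge in front (-x): outward normal (-0.438, 0, 0.899) in this frame; dial on the left half, knob on the right half.
- knob_top (a point): Centre of the knob's top face, on the knob's axis, 34 mm out from the panel. The knob is black, round and fluted, 37 mm in diameter, with a white line on top; its gripping part runs from 6 to 34 mm out from the panel. Its axis is the panel's normal. Fixed to the balance, does not turn.
- knob (a joint): Knob angle, rad, positive clockwise as the operator sees it (negative about the panel's outward normal); 0: white line up the slope; stops at +-4. Stays where left (friction 0.03 N m). It turns the dial the same way, 0.4 rad per rad of knob; it does not move the pointer. With both reels on, the zero mark meets the pointer at 1.8 to 3 rad, to the side of the heavier reel: regrip on the way.
- pointer (a joint): Angle of the red pointer in rad, positive clockwise (to the right); 0: up the slope, where it stands with empty pans; it moves with the load only. Right pan heavier: to the right. Stops at -1.4 and +1.4 (one reel alone reaches them); with both reels on about 0.75 to 1.2 to one side. Settles in about 0.5 s.
- pointer_tip (a point): Tip of the red pointer, 42 mm from the dial's centre, 4 mm out from the panel.
- zero_mark (a point): Middle of the green zero mark (7 mm wide) near the edge of the round white dial, 42 mm from the dial's centre, 4 mm out from the panel; turns with the dial. Dial marks every 0.1 rad.
- pan_left_top (a point): Centre of the upper face of the left balance pan, a flat steel dish 74 mm in diameter with a 3 mm rim, facing up, at about 108 mm above the bench. z up. The pan stays level, goes up and down by at most 6 mm as the balance tips (the other goes the opposite way), and rests on a stop when pressed.
- pan_right_top (a point): Centre of the upper face of the right balance pan, a flat steel dish 74 mm in diameter with a 3 mm rim, facing up, at about 108 mm above the bench. z up. The pan stays level, goes up and down by at most 6 mm as the balance tips (the other goes the opposite way), and rests on a stop when pressed.
- reel_a: Part-used reel of solder wire, white flanges, lying flat: 46 mm in diameter, 20 mm high, with a short loose wire tail (look only). The two reels look alike but differ in mass: about 70 g and 125 g, which is which is not told. Origin on the underside, beside the spool axis (use the _centre point); z up.
- reel_b: Part-used reel of solder wire, white flanges, lying flat: 46 mm in diameter, 20 mm high, with a short loose wire tail (look only). The two reels look alike but differ in mass: about 70 g and 125 g, which is which is not told. Origin on the underside, beside the spool axis (use the _centre point); z up.
- reel_a_centre (a point): The middle of this reel's underside, on its spool axis; a grasp across the 46 mm diameter is centred here.
- reel_b_centre (a point): The middle of this reel's underside, on its spool axis; a grasp across the 46 mm diameter is centred here.
- tape_roll: Amber tape roll lying flat, 66 mm in diameter, 15 mm high; bystander. Origin under its centre.
- cutters: Diagonal cutters with black grips lying flat, 51x130x13 mm; bystander. Origin under their middle, y along them.
Things that resemble listed ones, but are neither listed nor needed, are in the scene too. What is shaped like the reel_b but pink, purple or turquoise is not meant.

How it is judged:
By the outcome, as a careful person would: the job done as asked, in the order asked, and still so for the second after the job is handed in, with the robot touching nothing.
It also fails if it takes over 72 s, if anything falls off the work surface, if the arm or the gripper's body presses on something with over 40 N, if the wrist force passes 120 N, or if a joint passes its speed limit or range.

## Working session

There is one attempt and no reset: what is moved stays moved. The work goes in short steps, Python scripts to look and compute and a tool call to move; the robot and the scene stay as the last step left them, time stands still between calls to the robot, and variables do not carry over. Pictures are saved under pics/ and viewed, at most 10 in all, crops included, and the job is handed in when it is done.

Besides the shell and the picture viewer there is one more tool, called after "Request:" by a JSON object that holds its "name" and its "arguments", one argument or row to a line. carry_out: Moves the arm, as the interface text tells. Its arguments: {"type":"object","properties":{"series":{"type":"array"},"fingers":{"type":"number"},"grip_force":{"type":"number"}},"required":["series"]}

```bash
mkdir -p pics; cat > h.py <<'E'
import numpy as np, cv2
from scipy.spatial.transform import Rotation as R
from station import env
def pose(cam):
    c=env.get_calibration(cam)
    if 'mount' in c:
        s=env.read_state(); T=np.eye(4); T[:3,:3]=R.from_rotvec(s['ee_rot']).as_matrix(); T[:3,3]=s['eef_pos']
        return c,T@np.array(c['mount'])
    T=np.eye(4); T[:3,:3]=R.from_rotvec(np.ravel(c['rvec'])).as_matrix(); T[:3,3]=np.ravel(c['tvec'])
    return c,np.linalg.inv(T)
def ray(c,uv):
    k=np.array([c['k1'],0,0,0,0.])
    return np.append(cv2.undistortPoints(np.array([[uv]],float),np.array(c['mtx']),k)[0,0],1)
def at_depth(c,T,uv,d): return T[:3,:3]@(ray(c,uv)*d)+T[:3,3]
def at_z(c,T,uv,z):
    r=T[:3,:3]@ray(c,uv); return T[:3,3]+r*(z-T[2,3])/r[2]
def at_plane(c,T,uv,p,n):
    r=T[:3,:3]@ray(c,uv); return T[:3,3]+r*(np.dot(n,p-T[:3,3])/np.dot(n,r))
def proj(c,T,P):
    p=T[:3,:3].T@(np.array(P)-T[:3,3]); x=p[:2]/p[2]; x=x*(1+c['k1']*(x@x)); m=np.array(c['mtx']); return m[:2,:2]@x+m[:2,2]
def save(n,img,sc=1.25): cv2.imwrite('pics/'+n,cv2.resize(img[:,:,::-1],None,fx=sc,fy=sc))
E
python3 - <<'E'
from h import *
np.set_printoptions(precision=4,suppress=True)
ims=[]
s=env.read_state();print(s['eef_pos'],s['ee_rot'],s['force'])
for cam in ['top','scene']:
    c,T=pose(cam); im,d=env.capture(cam); ims.append(im); save(cam+'0.png',im); print(cam,T[:3,3])
    for l in ['reel_a','tape_roll','cutters','balance']:
        for m in env.masks_of(cam,l)[:5]:
            ys,xs=np.nonzero(m['pixels']); u,v=np.round(m['location']).astype(int)
            print(l,round(m['score'],2),m['location'],len(xs),at_depth(c,T,(u,v),d[v,u]),np.median(im[m['pixels']],0))
    for l in ['balance','knob_top','pan_left_top','pan_right_top','reel_a_centre','zero_mark','pointer_tip']:
        for m in env.mark_of(cam,l)[:4]:
            u,v=np.round(m['location']).astype(int); print(l,round(m['score'],2),m['location'],at_depth(c,T,m['location'],d[v,u]))
E
```

```text
[0.1611 0.6034 0.226 ] [-0.4086 -3.1148  0.0024] [-0.0666  0.0575  0.4998]
top [0.3475 0.1628 1.2439]
reel_a 0.71 [219.9, 239.4] 229 [0.4242 0.4108 0.0197] [242. 160. 181.]
reel_a 0.68 [289.9, 214.8] 215 [0.4881 0.2155 0.021 ] [164.  92. 180.]
reel_a 0.61 [256.7, 238.4] 240 [0.4253 0.3081 0.0197] [218.5 209.  199. ]
reel_a 0.6 [291.3, 194.3] 191 [0.5476 0.2121 0.0224] [ 64. 190. 183.]
reel_a 0.58 [240.4, 195.1] 181 [0.5501 0.3589 0.0035] [218. 209. 198.]
tape_roll 0.63 [369.0, 198.7] 726 [ 0.5242 -0.0029  0.0604] [224. 210. 201.]
tape_roll 0.56 [192.8, 198.4] 367 [0.542  0.4904 0.0125] [199. 133.  53.]
cutters 0.64 [434.0, 243.2] 335 [ 0.4033 -0.1881  0.0125] [110.  97.  81.]
balance 0.89 [391.9, 178.2] 6666 [ 0.5777 -0.0645  0.0813] [172. 162. 156.]
balance 0.37 [256.0, 235.5] 245 [ 0.4323  0.3134 -0.0012] [218. 209. 198.]
balance 0.64 [388.0, 182.3] [ 0.566  -0.0531  0.0814]
balance 0.16 [364.7, 163.4] [0.6131 0.0117 0.1078]
knob_top 0.85 [420.2, 197.0] [ 0.5226 -0.1355  0.0926]
pan_left_top 0.69 [364.9, 163.7] [0.6123 0.0113 0.1079]
pan_right_top 0.96 [421.8, 155.4] [ 0.6331 -0.14
[... 591 characters left out ...]
122. 102.]
balance 0.9 [362.4, 248.2] 5168 [ 0.5335 -0.1289  0.0996] [198. 192. 183.]
balance 0.77 [360.8, 255.3] [ 0.5206 -0.1445  0.0899]
balance 0.63 [294.2, 188.9] [0.538  0.3405 0.0075]
balance 0.17 [270.3, 201.7] [0.4233 0.2914 0.0212]
knob_top 0.95 [361.4, 251.2] [ 0.5306 -0.1314  0.0905]
pan_left_top 0.61 [361.1, 210.6] [0.6139 0.0081 0.1105]
pan_right_top 0.71 [392.3, 238.6] [ 0.6267 -0.1433  0.1086]
reel_a_centre 0.62 [349.8, 225.0] [ 0.5671 -0.005   0.0802]
reel_a_centre 0.59 [271.4, 200.5] [0.4296 0.2966 0.0209]
reel_a_centre 0.57 [297.0, 190.1] [0.5455 0.3325 0.0047]
zero_mark 0.93 [348.6, 223.0] [ 0.5646 -0.0015  0.0865]
pointer_tip 0.45 [348.2, 225.5] [ 0.5603 -0.0066  0.082 ]
```

View pics/top0.png

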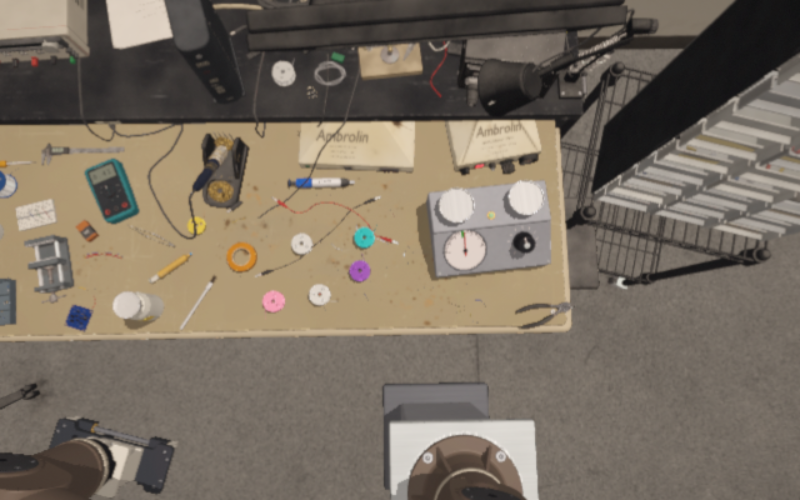

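View pics/scene0.png

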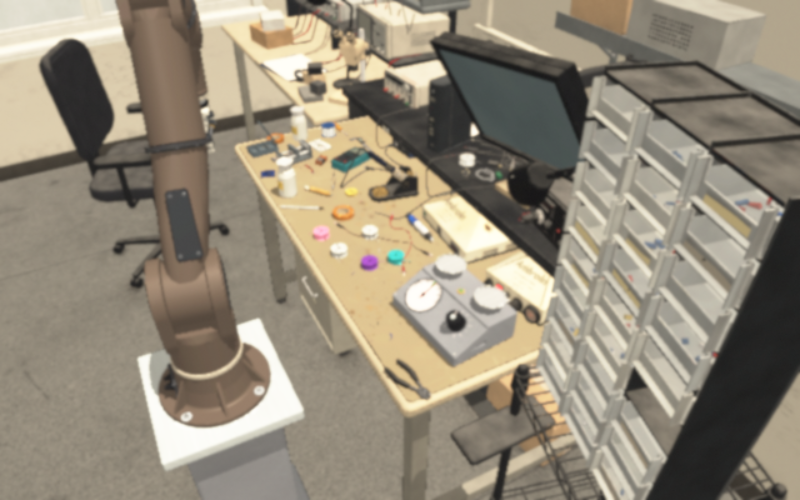

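Top view: the white reels are at about (320,294) and (302,243). The pink, purple and turquoise ones are decoys. The balance is at (490,228) with its dial on the left and the knob at (524,242). The scene view shows the same layout.

```bash
cat >> h.py <<'E'
def rel(target,yaw_y=None,s=None):
    """tool-frame shift (mm) to world target, and tool-z turn so tool y lies along world dir angle yaw_y"""
    s=s or env.read_state(); M=R.from_rotvec(s['ee_rot']).as_matrix()
    sh=M.T@(np.array(target)-s['eef_pos'])*1000; out=[sh.round(1)]
    if yaw_y is not None:
        d=M.T@np.array([np.cos(yaw_y),np.sin(yaw_y),0]); a=np.arctan2(-d[0],d[1]); a=(a+np.pi/2)%np.pi-np.pi/2; out.append(round(a,3))
    return out
E
python3 - <<'E'
from h import *
np.set_printoptions(precision=3,suppress=True)
s=env.read_state(); print(s['t']); print(R.from_rotvec(s['ee_rot']).as_matrix()); c=env.get_calibration('wrist'); print(np.array(c['mount']),c['mtx'],c['k1'])
print(rel([.42,.34,.28],np.pi/2+.13))
E
```

```text
1.2
[[-0.966  0.258 -0.   ]
 [ 0.258  0.966 -0.   ]
 [ 0.    -0.    -1.   ]]
[[-0.001 -0.952 -0.307  0.084]
 [ 1.    -0.001  0.     0.   ]
 [-0.    -0.307  0.952 -0.158]
 [ 0.     0.     0.     1.   ]] [[285.332   0.    317.568]
 [  0.    285.332 196.309]
 [  0.      0.      1.   ]] 0.010011777290140534
[array([-318.1, -188.1,  -53.3]), np.float64(-0.391)]
```

Request:
{"name": "carry_out", "arguments": {
  "series": [
    [[-52, -31, -9], 0],
    [[-52, -31, -9], 0],
    [[-52, -31, -9], 0],
    [[-52, -31, -9], 0],
    [[-52, -31, -9], 0],
    [[-52, -31, -9], 0],
    [[0, 0, 0], -0.18],
    [[0, 0, 0], -0.18]
  ],
  "fingers": 1
}}

```text
t: 2.2
eef_pos: [0.4153, 0.343, 0.281]
ee_rot: [-0.162, 3.137, 0.001]
force: [0.3, -0.6, 0.0]
opening: 0.997
finger_force: 0.0
```

```bash
cat > look.py <<'E'
from h import *
import sys
np.set_printoptions(precision=4,suppress=True)
def look(labels,marks,name=None):
    c,T=pose('wrist'); im,d=env.capture('wrist')
    if name: save(name,im)
    for l in labels:
        for m in env.masks_of('wrist',l)[:6]:
            msk=m['pixels'].astype(np.uint8); P=np.array([at_depth(c,T,(u,v),d[v,u]) for v,u in zip(*np.nonzero(msk)) if d[v,u]>0])
            top=P[P[:,2]>np.percentile(P[:,2],70)-.004]; (cx,cy),r=cv2.minEnclosingCircle((top[:,:2]*1000).astype(np.float32))
            print(l,round(m['score'],2),m['location'],'circ',cx,cy,r,'ztop',np.median(top[:,2]),np.median(im[m['pixels']],0))
    for l in marks:
        for m in env.mark_of('wrist',l)[:4]:
            u,v=np.clip(np.round(m['location']).astype(int),0,[639,399]); print(l,round(m['score'],2),m['location'],at_depth(c,T,m['location'],d[v,u]))
    return c,T,im,d
E
python3 - <<'E'
from look import *
c,T,im,d=look(['reel_a'],['reel_a_centre'],'w1.png')
s=env.read_state(); print(s['t'],s['eef_pos'],s['ee_rot'])
E
```

```text
reel_a 0.98 [365.5, 166.5] circ 418.84478759765625 415.0215148925781 23.078838348388672 ztop 0.020298305341031997 [253. 170. 185.]
reel_a 0.97 [297.4, 170.6] circ 432.3472595214844 311.8902587890625 22.958356857299805 ztop 0.02033845482318425 [247. 241. 224.]
reel_a 0.77 [314.4, 241.2] circ 547.8594360351562 353.1971740722656 23.013242721557617 ztop 0.020380031372362883 [240. 233. 213.]
reel_a 0.73 [225.8, 228.7] circ 544.709228515625 205.0326690673828 14.214098930358887 ztop 0.020261300478682742 [ 81. 140. 124.]
reel_a 0.58 [237.7, 198.8] circ 484.4316101074219 221.14768981933594 23.257640838623047 ztop 0.020293922065913073 [189. 114. 197.]
reel_a_centre 0.87 [313.8, 239.7] [0.5412 0.35   0.0192]
reel_a_centre 0.65 [400.9, 232.6] [0.399  0.391  0.2849]
2.35 [0.4147 0.3436 0.2808] [-0.1504  3.138   0.0003]
```

View pics/w1.png

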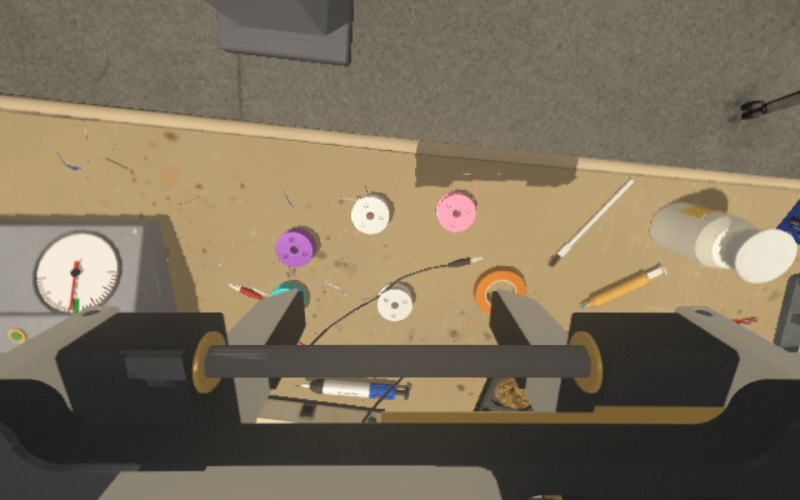

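The wrist view shows white reel A at (371,215) and white reel B at (395,304). The decoys and the tape roll are clear of both. I'll pick up reel A first.

```bash
python3 - <<'E'
from h import *
print(rel([.4323,.312,.007],np.pi/2+.13))
E
```

```text
[array([-14.5, -33.1, 273.8]), np.float64(-0.034)]
```

Request:
{"name": "carry_out", "arguments": {
  "series": [
    [[-7, -16, 55], 0],
    [[-7.5, -17, 55], 0],
    [[0, 0, 55], 0],
    [[0, 0, 50], 0],
    [[0, 0, 38], 0],
    [[0, 0, 20], 0],
    [[0, 0, 0], 0]
  ]
}}

```text
t: 3.22
eef_pos: [0.4314, 0.3118, 0.0064]
ee_rot: [0.151, -3.136, 0.003]
force: [-0.4, -0.4, 1.2]
opening: 1.001
finger_force: 0.0
```

Request:
{"name": "carry_out", "arguments": {
  "series": [
    [[0, 0, 0], 0],
    [[0, 0, 0], 0],
    [[0, 0, 0], 0],
    [[0, 0, 0], 0],
    [[0, 0, 0], 0]
  ],
  "fingers": 0,
  "grip_force": 15
}}

```text
t: 3.85
eef_pos: [0.4324, 0.3124, 0.0079]
ee_rot: [-0.155, 3.138, 0.0]
force: [-0.3, -2.1, 0.1]
opening: 0.505
finger_force: 0.8
```

Request:
{"name": "carry_out", "arguments": {
  "series": [
    [[0, 0, 0], 0],
    [[0, 0, -30], 0],
    [[0, 0, -60], 0],
    [[0, 0, -60], 0],
    [[0, -30, -50], 0],
    [[0, -60, -15], 0],
    [[0, -60, 0], 0],
    [[0, -60, 0], 0]
  ],
  "grip_force": 20
}}

```text
t: 4.85
eef_pos: [0.453, 0.1015, 0.223]
ee_rot: [-0.156, 3.137, 0.001]
force: [0.6, -0.4, -0.5]
opening: 0.493
finger_force: 20.0
```

Request:
{"name": "carry_out", "arguments": {
  "series": [
    [[0, -60, -15], 0],
    [[0, -60, -15], 0],
    [[0, -20, -20], 0],
    [[0, 0, 0], 0],
    [[0, 0, 0], 0]
  ]
}}

```text
t: 5.48
eef_pos: [0.4665, -0.0346, 0.2719]
ee_rot: [0.158, -3.137, -0.001]
force: [0.5, 1.0, -1.2]
opening: 0.495
finger_force: 20.0
```

```bash
python3 - <<'E'
from look import *
c,T,im,d=look(['pan_left_top','pan_right_top','knob_top'],['pan_left_top','pan_right_top','knob_top','zero_mark','pointer_tip','balance'],'w2.png')
s=env.read_state(); print(s['t'],s['eef_pos'],s['ee_rot'],s['opening'],s['finger_force'])
E
```

```text
pan_left_top 0.96 [342.2, 304.9] circ 614.51171875 10.770416259765625 35.76338577270508 ztop 0.10857465621213935 [227. 220. 202.]
pan_left_top 0.46 [549.5, 237.1] circ 488.7874755859375 206.98052978515625 179.67733764648438 ztop 0.020224180232955247 [243. 236. 218.]
knob_top 0.83 [271.3, 203.2] circ 561.6580810546875 -69.81440734863281 130.8312225341797 ztop 0.07522914960280924 [179. 172. 162.]
pan_left_top 0.64 [341.5, 288.3] [ 0.4356 -0.0303  0.356 ]
pan_left_top 0.46 [229.5, 213.9] [ 0.5255 -0.1404  0.0928]
knob_top 0.79 [230.4, 216.6] [ 0.5282 -0.1386  0.0949]
balance 0.86 [288.8, 225.9] [ 0.4575 -0.0536  0.2649]
5.975 [ 0.4669 -0.0358  0.2726] [ 0.1562 -3.1375 -0.    ] 0.4974632296206581 19.999743103981018
```

View pics/w2.png

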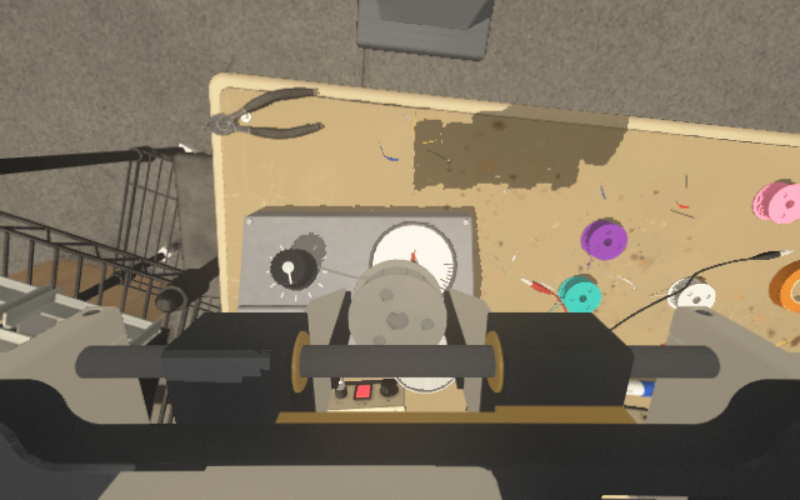

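The reel is held, and the pans are partly hidden at the bottom of the picture. I'll move forward for a clear view of both.

Request:
{"name": "carry_out", "arguments": {
  "series": [
    [[-50, -15, -20], 0],
    [[-50, -10, -20], 0],
    [[0, 0, 0], 0],
    [[0, 0, 0], 0]
  ]
}}

```text
t: 6.48
eef_pos: [0.5684, -0.051, 0.3121]
ee_rot: [0.155, -3.136, 0.0]
force: [-0.1, -0.1, -1.6]
opening: 0.495
finger_force: 20.0
```

```bash
python3 - <<'E'
from look import *
c,T,im,d=look(['pan_left_top','pan_right_top'],['pan_left_top','pan_right_top','knob_top','zero_mark','pointer_tip'],'w3.png')
s=env.read_state(); print(s['t'],s['eef_pos'],s['ee_rot'])
np.savez('w3.npz',T=T,im=im,d=d)
E
```

```text
pan_left_top 0.58 [362.9, 203.9] circ 594.8426513671875 -4.958381652832031 60.00705337524414 ztop 0.1085084157997504 [235. 229. 214.]
pan_right_top 0.77 [246.5, 204.6] circ 601.3629760742188 -124.11866760253906 66.47896575927734 ztop 0.10849680375359788 [250. 247. 236.]
pan_left_top 0.98 [360.6, 205.8] [0.6085 0.0112 0.1088]
pan_right_top 0.9 [247.6, 203.0] [ 0.6198 -0.1403  0.1076]
knob_top 0.91 [250.9, 133.7] [ 0.5292 -0.141   0.0955]
zero_mark 0.95 [354.9, 161.9] [0.5556 0.     0.0779]
6.875 [ 0.5686 -0.0509  0.3129] [-0.1558  3.1375  0.0005]
```

View pics/w3.png

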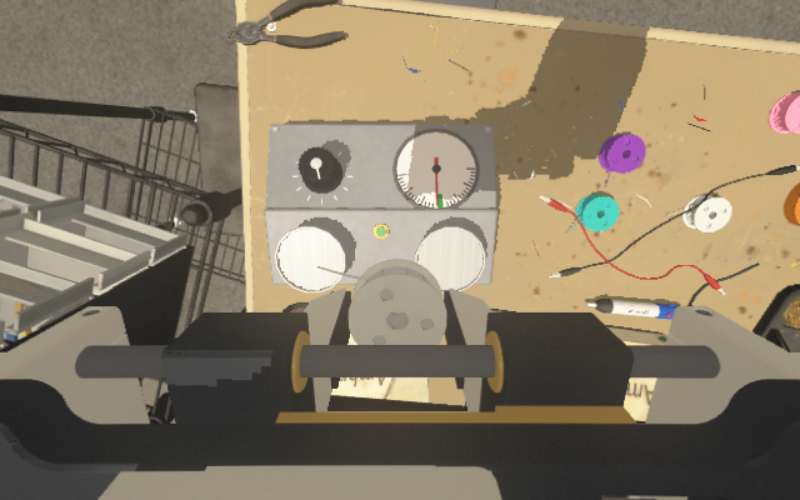

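The pans are clear at picture pixels (310,258) right and (450,258) left. The knob is at (321,170), and the green mark is under the pointer at (439,200). Next I'll fit the pan circles.

```bash
cat > fit.py <<'E'
from h import *
from scipy.optimize import least_squares
np.set_printoptions(precision=4,suppress=True)
def cloud(c,T,d):
    v,u=np.mgrid[0:400,0:640]; uv=np.stack([u,v],-1).reshape(-1,1,2).astype(float)
    x=cv2.undistortPoints(uv,np.array(c['mtx']),np.array([c['k1'],0,0,0,0.]))[:,0]
    P=np.c_[x,np.ones(len(x))]*d.reshape(-1,1); P=P@T[:3,:3].T+T[:3,3]; P[d.ravel()<=0]=9
    return P
def disc(P,guess,r,zlo,zhi):
    # maximise point count inside minus outside using an outline fit
    Q=P[(P[:,2]>zlo)&(P[:,2]<zhi)&(np.hypot(*(P[:,:2]-guess[:2]).T)<r+.012)][:,:2]
    ang=np.arctan2(*(Q-Q.mean(0)).T); e=[]
    for k in np.linspace(-np.pi,np.pi,73)[:-1]:
        s=Q[np.abs(ang-k)<.05]
        if len(s): e.append(s[np.argmax(np.hypot(*(s-Q.mean(0)).T))])
    e=np.array(e); f=least_squares(lambda p:np.hypot(*(e-p).T)-r,guess[:2],loss='soft_l1',f_scale=.001)
    return f.x,np.sqrt(np.mean(f.fun**2)),len(Q)
E
python3 - <<'E'
from fit import *
z=np.load('w3.npz'); c=env.get_calibration('wrist'); P=cloud(c,z['T'],z['d'])
L=disc(P,np.array([.612,.011]),.037,.104,.115); Rr=disc(P,np.array([.63,-.141]),.037,.104,.115); print(L,Rr)
y=L[0]-Rr[0]; print('yaw',np.arctan2(-y[0],y[1]),np.linalg.norm(y))
# panel plane
im=z['im']; 
c0=np.array([.53,-.07]); Q=P[(np.abs(P[:,0]-.53)<.03)&(np.abs(P[:,1]+.07)<.025)&(P[:,2]>.03)&(P[:,2]<.09)]
A=np.c_[Q[:,:2],np.ones(len(Q))]; k=np.linalg.lstsq(A,Q[:,2],rcond=None)[0]; n=np.array([-k[0],-k[1],1]);n/=np.linalg.norm(n); print('n',n,'yaw',np.arctan2(n[1],n[0])-np.pi+2*np.pi, k)
# knob top
K=P[((P-[.529,-.140,.094])@n>-.003)&(np.linalg.norm(P-[.529,-.140,.094],axis=1)<.03)]
print('knob',len(K),K.min(0),K.max(0),K.mean(0), 'out of panel', np.median((K[:,2]-np.c_[K[:,:2],np.ones(len(K))]@k))*n[2])
print(rel([*L[0],.1135],np.arctan2(y[1],y[0])))
E
```

```text
(array([0.6106, 0.0106]), np.float64(0.003914726147774469), 2139) (array([ 0.6261, -0.1388]), np.float64(0.0007339049135386547), 2360)
yaw 0.10302301346809625 0.15021805745073608
n [-0.4311 -0.0723  0.8994] yaw 0.16612300901917632 [ 0.4794  0.0804 -0.1884]
knob 608 [ 0.51   -0.1593  0.0817] [ 0.5443 -0.1213  0.1009] [ 0.5264 -0.1394  0.0924] out of panel 0.03565578798558126
[array([-47.8,  56.9, 199.4]), np.float64(-0.004)]
```

Request:
{"name": "carry_out", "arguments": {
  "series": [
    [[-24, 28.5, 25], 0],
    [[-24, 28.5, 35], 0],
    [[0, 0, 50], 0],
    [[0, 0, 45], 0],
    [[0, 0, 25], 0],
    [[0, 0, 10], 0],
    [[0, 0, 6], 0],
    [[0, 0, 3], 0]
  ]
}}

```text
t: 7.88
eef_pos: [0.6117, 0.0105, 0.1145]
ee_rot: [-0.156, 3.136, 0.0]
force: [0.1, 0.5, -0.8]
opening: 0.495
finger_force: 20.0
```

Request:
{"name": "carry_out", "arguments": {
  "series": [
    [[0, 0, 2], 0],
    [[0, 0, 1], 0]
  ]
}}

```text
t: 8.12
eef_pos: [0.6116, 0.0105, 0.1113]
ee_rot: [-0.156, 3.136, 0.0]
force: [0.7, -0.4, -1.3]
opening: 0.491
finger_force: 20.0
```

Request:
{"name": "carry_out", "arguments": {
  "series": [
    [[0, 0, 0], 0],
    [[0, 0, 0], 0],
    [[0, 0, 0], 0],
    [[0, 0, -15], 0],
    [[0, 0, -40], 0],
    [[0, 40, -40], 0],
    [[0, 58, -20], 0],
    [[0, 58, -10], 0]
  ],
  "fingers": 1
}}

```text
t: 9.12
eef_pos: [0.5962, 0.1671, 0.2387]
ee_rot: [-0.154, 3.134, 0.002]
force: [0.7, 0.5, -0.4]
opening: 0.997
finger_force: 0.0
```

```bash
python3 - <<'E'
from look import *
print(rel([.5479,.3532,.24],None))
c,T,im,d=look(['reel_a'],['pointer_tip'],'w4.png')
E
```

```text
[array([ 29.9, 189.9,  -1.2])]
reel_a 0.97 [165.8, 186.8] circ 610.3624877929688 10.46562671661377 23.723249435424805 ztop 0.12218270391330971 [243. 237. 219.]
reel_a 0.92 [350.5, 142.1] circ 560.5821533203125 210.64761352539062 22.842117309570312 ztop 0.02022243083315703 [ 62. 114. 102.]
reel_a 0.88 [369.4, 83.1] circ 484.5307312011719 221.40194702148438 23.342361450195312 ztop 0.020243721332432574 [153.  83. 166.]
reel_a 0.76 [458.4, 146.3] circ 549.142578125 350.23236083984375 24.885026931762695 ztop 0.020259515733512423 [146. 138. 121.]
reel_a 0.75 [538.3, 41.0] circ 419.2127685546875 415.6828308105469 23.944055557250977 ztop 0.020076179180885778 [250. 156. 175.]
pointer_tip 0.51 [199.0, 98.8] [0.5208 0.0282 0.0618]
pointer_tip 0.17 [561.2, 135.6] [0.5227 0.4923 0.0008]
```

Reel A sits centred on the left pan. Now reel B.

Request:
{"name": "carry_out", "arguments": {
  "series": [
    [[8, 58, 0], 0],
    [[8, 58, 0], 0],
    [[8, 50, 20], 0],
    [[6, 24, 50], 0],
    [[0, 0, 58], 0],
    [[0, 0, 50], 0],
    [[0, 0, 35], 0],
    [[0, 0, 19], 0]
  ]
}}

```text
t: 10.28
eef_pos: [0.5471, 0.35, 0.0023]
ee_rot: [0.153, -3.137, 0.003]
force: [1.8, 0.0, -0.2]
opening: 1.001
finger_force: 0.0
```

Request:
{"name": "carry_out", "arguments": {
  "series": [
    [[0, 0, 0], 0],
    [[0, 0, 0], 0],
    [[0, 0, 0], 0],
    [[0, 0, 0], 0],
    [[0, 0, 0], 0],
    [[0, 0, 0], 0]
  ],
  "fingers": 0,
  "grip_force": 20
}}

```text
t: 11.02
eef_pos: [0.5472, 0.352, 0.0042]
ee_rot: [-0.156, 3.137, 0.001]
force: [-2.0, -0.1, 3.8]
opening: 0.492
finger_force: 20.0
```

```bash
python3 - <<'E'
from look import *
s=env.read_state();print(s['t'],s['eef_pos'],s['opening'],s['finger_force'],rel([.6262,-.139,.25]))
E
```

```text
11.025 [0.5472 0.352  0.0042] 0.49232827217155983 20.000573694705963 [array([ -30.1, -496.4, -246. ])]
```

Request:
{"name": "carry_out", "arguments": {
  "series": [
    [[0, 0, 0], 0],
    [[0, 0, -3], 0],
    [[0, 0, 0], 0]
  ],
  "fingers": 0.6
}}

```text
t: 11.4
eef_pos: [0.5471, 0.3519, 0.0069]
ee_rot: [-0.156, 3.137, 0.0]
force: [-0.1, -0.1, 0.1]
opening: 0.598
finger_force: 0.0
```

Request:
{"name": "carry_out", "arguments": {
  "series": [
    [[0, 0, 0], 0],
    [[0, 0, 0], 0],
    [[0, 0, 0], 0]
  ],
  "fingers": 0
}}

```text
t: 11.78
eef_pos: [0.547, 0.3518, 0.0067]
ee_rot: [0.156, -3.138, 0.0]
force: [0.4, -0.0, -1.0]
opening: 0.497
finger_force: 20.0
```

Request:
{"name": "carry_out", "arguments": {
  "series": [
    [[0, 0, -30], 0],
    [[0, 0, -60], 0],
    [[0, 0, -60], 0],
    [[0, -20, -55], 0],
    [[0, -50, -35], 0],
    [[0, -60, 0], 0],
    [[0, -60, 0], 0],
    [[0, -60, 0], 0]
  ]
}}

```text
t: 12.78
eef_pos: [0.5716, 0.1011, 0.2469]
ee_rot: [-0.156, 3.137, 0.0]
force: [1.8, 0.3, -1.1]
opening: 0.493
finger_force: 20.0
```

Request:
{"name": "carry_out", "arguments": {
  "series": [
    [[-5, -60, 0], 0],
    [[-5, -60, 0], 0],
    [[-5, -60, 0], 0],
    [[-5, -40, 0], 0],
    [[-5, -25, 0], 0],
    [[0, 0, 0], 0],
    [[0, 0, 0], 0]
  ]
}}

```text
t: 13.65
eef_pos: [0.6207, -0.1372, 0.2464]
ee_rot: [0.157, -3.137, -0.001]
force: [0.2, -0.2, -1.0]
opening: 0.49
finger_force: 20.0
```

```bash
python3 - <<'E'
from fit import *
s=env.read_state();print(s['t'],s['eef_pos'],s['opening'],s['finger_force'])
c,T=pose('wrist'); im,d=env.capture('wrist'); P=cloud(c,T,d); save('w5.png',im)
print(disc(P,np.array([.6262,-.139]),.037,.108,.119))
print(rel([.6262,-.139,.113],np.pi/2+.11))
E
```

```text
13.65 [ 0.6207 -0.1372  0.2464] 0.4900642861202488 20.000041723251343
(array([ 0.625 , -0.1393]), np.float64(0.0053362017833325035), 3373)
[array([ -5.2,  -3. , 133.5]), np.float64(-0.009)]
```

View pics/w5.png

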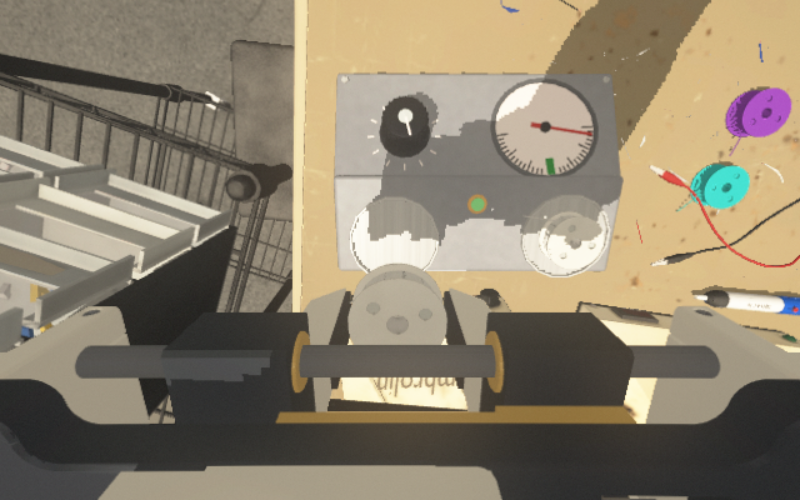

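Reel A is on the left pan at (570,237) with the pointer fully left. The right pan at (395,240) is empty and risen. I'll place B.

Request:
{"name": "carry_out", "arguments": {
  "series": [
    [[-5, -3, 30], 0],
    [[0, 0, 45], 0],
    [[0, 0, 30], 0],
    [[0, 0, 15], 0],
    [[0, 0, 5], 0],
    [[0, 0, 4], 0],
    [[0, 0, 4], 0],
    [[0, 0, 0], 0]
  ]
}}

```text
t: 14.7
eef_pos: [0.6266, -0.1407, 0.1142]
ee_rot: [-0.156, 3.137, 0.0]
force: [0.4, 1.0, 0.2]
opening: 0.493
finger_force: 20.0
```

Request:
{"name": "carry_out", "arguments": {
  "series": [
    [[0, 0, 0], 0],
    [[0, 0, 0], 0],
    [[0, 0, 0], 0],
    [[0, 0, -8], 0],
    [[0, 0, -30], 0],
    [[20, 0, -50], 0],
    [[30, 0, -50], 0],
    [[0, 0, 0], 0]
  ],
  "fingers": 1
}}

```text
t: 15.7
eef_pos: [0.5768, -0.1476, 0.2569]
ee_rot: [-0.152, 3.13, -0.002]
force: [0.7, -1.0, -0.5]
opening: 0.998
finger_force: 0.0
```

```bash
python3 - <<'E'
from look import *
c,T,im,d=look(['reel_a'],['pointer_tip','zero_mark','knob_top','pan_left_top','pan_right_top'],'w6.png')
s=env.read_state();print(s['t'],s['eef_pos'])
np.savez('w6.npz',T=T,im=im,d=d)
E
```

```text
reel_a 0.92 [567.1, 173.9] circ 561.0668334960938 210.46759033203125 22.958858489990234 ztop 0.020397370296361184 [ 65. 211. 191.]
reel_a 0.87 [317.6, 230.2] circ 628.0128173828125 -140.6443328857422 23.422876358032227 ztop 0.13193752810323806 [248. 243. 227.]
reel_a 0.86 [596.1, 122.4] circ 483.9831848144531 221.13125610351562 24.015792846679688 ztop 0.020128835598223677 [162.  77. 182.]
reel_a 0.6 [431.5, 137.3] circ 528.62646484375 -0.5899114608764648 24.626916885375977 ztop 0.06347217010083409 [123.5  64.   56. ]
reel_a 0.57 [453.2, 225.8] circ 611.0755004882812 10.413471221923828 23.61391258239746 ztop 0.12465201048170527 [247. 242. 225.]
pointer_tip 0.63 [461.9, 158.1] [0.5401 0.0248 0.0697]
zero_mark 0.72 [441.7, 173.4] [0.5595 0.001  0.0781]
knob_top 0.79 [328.5, 139.7] [ 0.5306 -0.14    0.0947]
pan_left_top 0.3 [318.9, 224.9] [ 0.6173 -0.1423  0.1322]
16.05 [ 0.5762 -0.1454  0.2505]
```

View pics/w6.png

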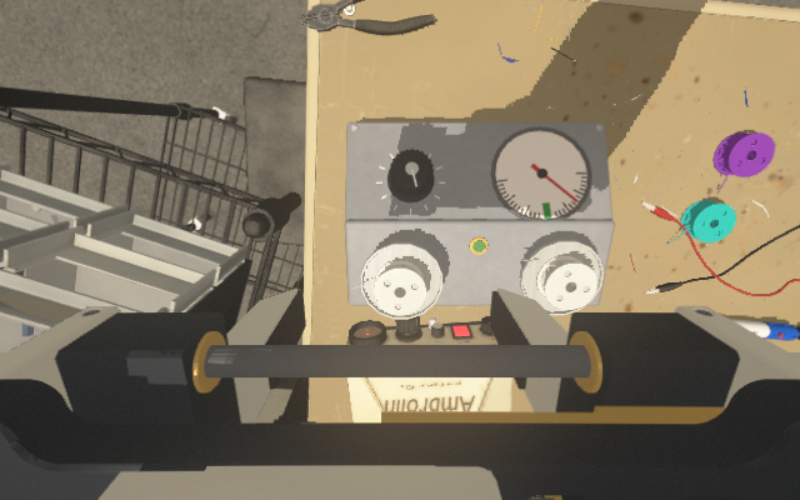

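Both reels are on the pans and the pointer has swung left, to (575,202); the zero mark is at (547,210). I'll measure the reel centring, pointer angle and knob.

```bash
cat > dial.py <<'E'
from fit import *
import sys
yaw=0.115; n=np.array([-.438*np.cos(yaw),-.438*np.sin(yaw),.899]); up=np.array([.899*np.cos(yaw),.899*np.sin(yaw),.438]); rt=np.cross(up,n)
def dial(c,T,im,p0=np.array([.530,-.002,.067])):
    # panel-plane coords (right, up) mm for coloured pixels near the dial; p0 on the plane 4 mm out
    r=[]
    i=im.astype(int); red=(i[...,0]>90)&(i[...,0]-i[...,1]>60)&(i[...,0]-i[...,2]>50); gr=(i[...,1]-i[...,0]>35)&(i[...,1]-i[...,2]>20)
    out={}
    for k,m in (('red',red),('green',gr)):
        v,u=np.nonzero(m); Q=[]
        for a,b in zip(u,v):
            q=at_plane(c,T,(a,b),p0,n)-p0
            if np.linalg.norm(q)<.052: Q.append([q@rt*1000,q@up*1000])
        out[k]=np.array(Q)
    # disc centre: darkest blob hub / white disc fit
    x=np.linspace(-65,65,261); X,Y=np.meshgrid(x,-x)
    px=np.array([[proj(c,T,p0+(a*rt+b*up)/1000) for a,b in zip(ra,rb)] for ra,rb in zip(X[::1],Y[::1])],np.float32)
    return out,cv2.remap(im,px[...,0],px[...,1],cv2.INTER_LINEAR)
E
python3 - <<'E'
from dial import *
z=np.load('w6.npz'); c=env.get_calibration('wrist'); T=z['T']; P=cloud(c,T,z['d'])
print('panR',disc(P,np.array([.626,-.139]),.037,.109,.117),'panL',disc(P,np.array([.611,.0105]),.037,.1,.1085))
print(env.read_state()['qpos'])
# panel plane offset along n
for lab,cc in (('panel',(.53,-.075)),):
    Q=P[(np.abs(P[:,0]-cc[0])<.03)&(np.abs(P[:,1]-cc[1])<.02)&(P[:,2]>.02)&(P[:,2]<.09)]; o=np.median(Q@n); print('plane off',o,np.std(Q@n))
    k=np.linalg.lstsq(np.c_[Q[:,:2],np.ones(len(Q))],Q[:,2],rcond=None)[0]; print('n fit',np.array([-k[0],-k[1],1])/np.linalg.norm([k[0],k[1],1]))
K=P[(np.abs(P@n-o-.034)<.004)&(np.linalg.norm(P-[.528,-.14,.094],axis=1)<.03)]; kc=K.mean(0); q=np.c_[(K-kc)@rt,(K-kc)@up]*1000
(a,b),r=cv2.minEnclosingCircle(q.astype(np.float32)); print('knob',kc,a,b,r,kc+(a*rt+b*up)/1000)
p0=np.array([.530,-.002,0]); p0[2]=(o+.004-p0@n)/n[2]; print('p0',p0)
out,w=dial(c,T,z['im'],p0)
for k,Q in out.items(): print(k,len(Q),Q.mean(0), Q.min(0),Q.max(0))
cv2.imwrite('pics/d1.png',cv2.resize(w[:,:,::-1],None,fx=2,fy=2))
# white deck edge direction: front vertical faces: use deck z~0.084 outline rear/front edge
D=P[(P[:,2]>.081)&(P[:,2]<.0865)&(P[:,0]<.66)&(np.abs(P[:,1]+.065)<.13)]
e=[]
for y in np.arange(-.16,.03,.006):
    s=D[np.abs(D[:,1]-y)<.003]
    if len(s)>5: e.append([y,s[:,0].min()])
e=np.array(e); f=np.polyfit(e[:,0],e[:,1],1); print('edge yaw',-np.arctan(f[0]),np.round(e[:,1]-np.polyval(f,e[:,0]),3))
E
```

```text
panR (array([ 0.6259, -0.1393]), np.float64(0.0012518160616734927), 1887) panL (array([0.6108, 0.01  ]), np.float64(0.001763524231350747), 1633)
[-0.1291  0.377   0.4009  1.6398 -0.157   1.1589  1.9802]
plane off -0.17328941878853926 0.0009723259690866119
n fit [-0.4325 -0.0619  0.8995]
knob [ 0.5267 -0.14    0.0923] -0.06739674508571625 -0.9305436015129089 19.897266387939453 [ 0.5258 -0.14    0.0919]
p0 [ 0.53   -0.002   0.0681]
red 77 [-1.9265 -1.9115] [-22.0203 -21.0342] [18.6172 15.9724]
green 57 [ 6.9893 25.8332] [ 3.9886 19.0258] [10.3283 32.5864]
edge yaw -0.24615069622521418 [-0.01  -0.017 -0.022 -0.024 -0.025 -0.025 -0.022 -0.012  0.031  0.03
  0.027  0.025  0.023  0.021  0.019  0.016  0.015  0.012  0.01   0.008
  0.006  0.004 -0.003 -0.002 -0.003 -0.005 -0.007 -0.011 -0.014 -0.012
 -0.015 -0.017]
```

View pics/d1.png

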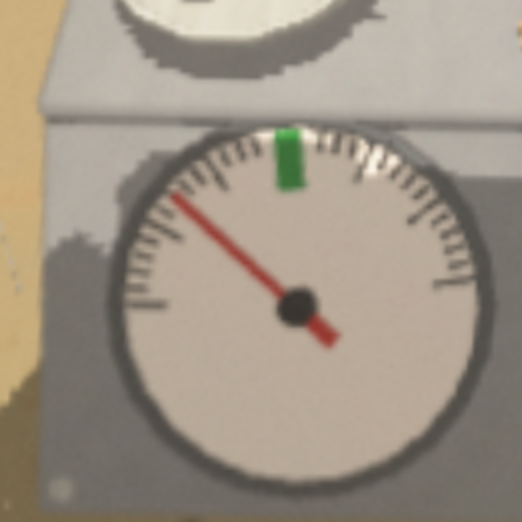

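Rectified dial: hub at (296,307), green mark at (291,160), pointer tip at (175,195). The dial has to turn about -0.79 rad, so the knob about -1.98 rad counter-clockwise.

```bash
python3 - <<'E'
from h import *
print(rel([.5295,-.1395,.080],np.pi/2+.12), env.read_state()['t'])
E
```

```text
[array([ 45.5,  10.4, 170.6]), np.float64(-0.02)] 16.05
```

Request:
{"name": "carry_out", "arguments": {
  "series": [
    [[20, 5, 40], 0],
    [[25, 5, 50], 0],
    [[0, 0, 20], 0.17],
    [[0, 0, 20], 0.17],
    [[0, 0, 0], 0.16],
    [[0, 0, 0], 0]
  ],
  "fingers": 0.6
}}

```text
t: 16.8
eef_pos: [0.5304, -0.14, 0.1208]
ee_rot: [-0.623, -3.078, 0.001]
force: [-0.3, -0.4, 0.3]
opening: 0.602
finger_force: 0.0
```

```bash
python3 - <<'E'
from h import *
s=env.read_state(); print(rel([.5295,-.1395,.080],np.pi/2+.12), s['t'],s['qpos'][6],s['opening'],s['eef_pos'])
E
```

```text
[array([ 1. ,  0.2, 40.8]), np.float64(-0.52)] 16.8 1.6087822864352064 0.6020728982340412 [ 0.53039716 -0.1400435   0.12083075]
```

Request:
{"name": "carry_out", "arguments": {
  "series": [
    [[1, 0, 25], 0],
    [[0, 0, 12], 0],
    [[0, 0, 4], 0],
    [[0, 0, 0], 0]
  ]
}}

```text
t: 17.3
eef_pos: [0.5298, -0.14, 0.0809]
ee_rot: [0.625, 3.079, 0.0]
force: [0.0, 1.0, 0.8]
opening: 0.601
finger_force: 0.0
```

Request:
{"name": "carry_out", "arguments": {
  "series": [
    [[0, 0, 0], 0],
    [[0, 0, 0], 0],
    [[0, 0, 0], 0],
    [[0, 0, 0], 0]
  ],
  "fingers": 0,
  "grip_force": 12
}}

```text
t: 17.8
eef_pos: [0.5299, -0.14, 0.0811]
ee_rot: [0.625, 3.078, -0.0]
force: [-1.1, -1.6, 3.0]
opening: 0.411
finger_force: 11.9
```

Request:
{"name": "carry_out", "arguments": {
  "series": [
    [[0, 0, 0], -0.13],
    [[0, 0, 0], -0.13],
    [[0, 0, 0], -0.13],
    [[0, 0, 0], -0.13],
    [[0, 0, 0], -0.13],
    [[0, 0, 0], -0.13],
    [[0, 0, 0], -0.13],
    [[0, 0, 0], 0]
  ]
}}

```text
t: 18.8
eef_pos: [0.5299, -0.1394, 0.0809]
ee_rot: [-0.79, 3.04, 0.001]
force: [0.2, 2.4, 2.8]
opening: 0.405
finger_force: 12.6
```

```bash
cat > chk.py <<'E'
from dial import *
def chk(name,cam='wrist'):
    s=env.read_state(); c,T=pose(cam); im,d=env.capture(cam)
    p0=np.array([.530,-.002,.0681]); out,w=dial(c,T,im,p0)
    h=np.array([8.75,-11.5])
    for k,Q in out.items():
        if len(Q):
            Q=Q-h; r=np.hypot(*Q.T); F=Q[(r>(15 if k=='red' else 26))&(r<46)]
            print(k,len(F),np.median(np.arctan2(F[:,0],F[:,1])) if len(F) else None)
    cv2.imwrite('pics/'+name,cv2.resize(w[:,:,::-1],None,fx=2,fy=2)); print(s['t'],s['eef_pos'],s['qpos'][6],s['force'],s['opening'])
    return s
E
python3 -c "
from chk import *
chk('d2.png')"
```

```text
red 73 -0.8437964440976684
18.8 [ 0.5299 -0.1394  0.0809] 2.37400988393186 [0.2466 2.3917 2.8289] 0.40515944309959717
```

Request:
{"name": "carry_out", "arguments": {
  "series": [
    [[0, 0, 0], 0],
    [[0, 0, 0], 0],
    [[0, 0, -4], 0.18],
    [[0, 0, 0], 0.18],
    [[0, 0, 0], 0.18],
    [[0, 0, 0], 0.18],
    [[0, 0, 4], 0.18],
    [[0, 0, 0], 0.06]
  ],
  "fingers": 0.6
}}

```text
t: 19.85
eef_pos: [0.5294, -0.1398, 0.0804]
ee_rot: [-0.709, -3.06, 0.001]
force: [1.1, -0.0, 0.2]
opening: 0.602
finger_force: 0.0
```

```bash
python3 -c "
from chk import *
chk('d3.png')"
```

```text
red 250 -0.8474433903060461
green 347 -0.32112614206397855
19.85 [ 0.5294 -0.1398  0.0804] 1.5955177440151347 [ 1.0855 -0.0078  0.2446] 0.6018698652623189
```

View pics/d3.png

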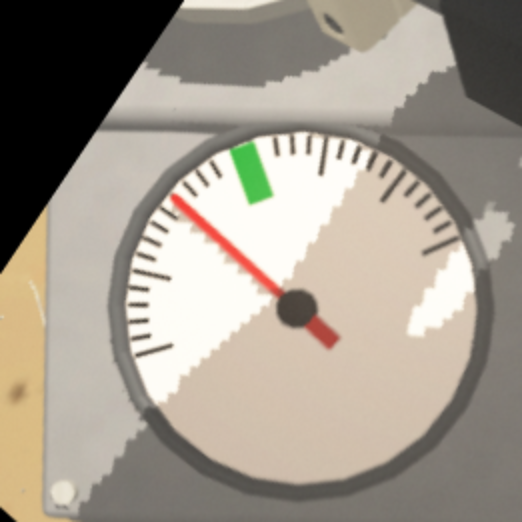

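The dial moved: green is now at about -0.32 rad and the pointer at -0.84. I'll take the second stroke.

Request:
{"name": "carry_out", "arguments": {
  "series": [
    [[0, 0, 0], 0],
    [[0, 0, 0], 0],
    [[0, 0, 0], 0],
    [[0, 0, 0], 0]
  ],
  "fingers": 0,
  "grip_force": 15
}}

```text
t: 20.4
eef_pos: [0.5296, -0.1399, 0.0807]
ee_rot: [-0.702, -3.062, -0.0]
force: [-0.5, -0.8, -0.7]
opening: 0.415
finger_force: 14.5
```

Request:
{"name": "carry_out", "arguments": {
  "series": [
    [[0, 0, 0], -0.14],
    [[0, 0, 0], -0.14],
    [[0, 0, 0], -0.14],
    [[0, 0, 0], -0.14],
    [[0, 0, 0], -0.14],
    [[0, 0, 0], -0.14],
    [[0, 0, 0], -0.14],
    [[0, 0, 0], 0]
  ]
}}

```text
t: 21.4
eef_pos: [0.5298, -0.1396, 0.0809]
ee_rot: [-0.82, 3.032, 0.001]
force: [-1.8, 3.2, 2.1]
opening: 0.406
finger_force: 16.0
```

Request:
{"name": "carry_out", "arguments": {
  "series": [
    [[0, 0, 0], 0],
    [[0, 0, 0], 0],
    [[0, 0, -4], 0.18],
    [[0, 0, 0], 0.18],
    [[0, 0, 0], 0.18],
    [[0, 0, 0], 0.18],
    [[0, 0, 4], 0.18],
    [[0, 0, 0], 0.06]
  ],
  "fingers": 0.6
}}

```text
t: 22.4
eef_pos: [0.5295, -0.1398, 0.0805]
ee_rot: [-0.679, -3.067, 0.001]
force: [-0.2, 0.1, 0.1]
opening: 0.6
finger_force: 0.0
```

```bash
python3 -c "
from chk import *
chk('d4.png')"
```

```text
red 242 -0.8470632181916915
green 341 -0.6292417710013066
22.4 [ 0.5295 -0.1398  0.0805] 1.6081577221391752 [-0.2058  0.1256  0.0881] 0.5998580920192252
```

Request:
{"name": "carry_out", "arguments": {
  "series": [
    [[0, 0, 0], 0],
    [[0, 0, 0], 0],
    [[0, 0, 0], 0],
    [[0, 0, 0], 0]
  ],
  "fingers": 0
}}

```text
t: 22.95
eef_pos: [0.5297, -0.1399, 0.0807]
ee_rot: [0.671, 3.069, 0.0]
force: [0.6, 0.0, -1.2]
opening: 0.412
finger_force: 14.5
```

Request:
{"name": "carry_out", "arguments": {
  "series": [
    [[0, 0, 0], -0.14],
    [[0, 0, 0], -0.14],
    [[0, 0, 0], -0.14],
    [[0, 0, 0], -0.12],
    [[0, 0, 0], 0]
  ]
}}

```text
t: 23.58
eef_pos: [0.5298, -0.1398, 0.0808]
ee_rot: [-0.17, 3.137, 0.001]
force: [0.4, 1.0, 0.2]
opening: 0.397
finger_force: 15.0
```

```bash
python3 -c "
from chk import *
chk('d5.png')"
```

```text
red 58 -0.8497890407080562
23.575 [ 0.5298 -0.1398  0.0808] 2.0444762240372083 [0.371  1.0483 0.2019] 0.3968518890562988
```

Request:
{"name": "carry_out", "arguments": {
  "series": [
    [[0, 0, 0], 0],
    [[0, 0, 0], 0],
    [[0, 0, -4], 0.18],
    [[0, 0, 0], 0.18],
    [[0, 0, 0], 0.17],
    [[0, 0, 0], 0],
    [[0, 0, 0], 0]
  ],
  "fingers": 0.6
}}

```text
t: 24.5
eef_pos: [0.5297, -0.1398, 0.0847]
ee_rot: [-0.651, -3.073, 0.0]
force: [0.1, 1.2, -0.1]
opening: 0.599
finger_force: 0.0
```

```bash
python3 -c "
from chk import *
chk('d6.png')"
```

```text
red 220 -0.8503385995265661
green 165 -0.7534643941481318
24.5 [ 0.5297 -0.1398  0.0847] 1.6180510732123223 [ 0.1006  1.1637 -0.1413] 0.5993671675662031
```

```bash
cat > edge.py <<'E'
import cv2,numpy as np,sys
for f in sys.argv[1:]:
    i=cv2.imread('pics/'+f).astype(int); b,g,r=i[...,0],i[...,1],i[...,2]
    Y,X=np.mgrid[:522,:522]; x=(X-296)/4; y=(307-Y)/4; R=np.hypot(x,y); A=np.arctan2(x,y)
    for n,m in (('g',(g-r>25)&(g-b>15)),('r',(r-g>60)&(r-b>50))):
        m=m&(R>28)&(R<40)&(np.abs(A)<1.4)
        if m.sum(): 
            lo,hi=zip(*[(R0*A[k].min(),R0*A[k].max()) for R0 in range(29,40) for k in [m&(np.abs(R-R0)<.5)] if k.sum()>2])
            R_=np.arange(29,29+len(lo)); print(f,n,m.sum(),'edges mm',np.round(lo,1),np.round(hi,1),'mean ang',A[m].mean())
E
python3 edge.py d3.png d4.png d6.png
```

```text
d3.png g 1326 edges mm [-12.6 -13.  -13.4 -13.7 -14.1 -14.4 -14.8 -15.1 -15.5 -15.8 -16.2] [-5.8 -6.1 -6.4 -6.8 -7.2 -7.5 -7.8 -8.1 -8.6 -8.9 -9.3] mean ang -0.3224161405570751
d3.png r 530 edges mm [-25.8 -26.6 -27.6 -28.4 -29.1 -30.  -30.9 -31.7 -32.4 -33.4 -34.2] [-23.3 -24.1 -24.9 -25.7 -26.5 -27.4 -28.2 -29.  -29.9 -30.7 -31.5] mean ang -0.8436815234614499
d4.png g 1317 edges mm [-21.5 -22.2 -22.8 -23.5 -24.1 -24.8 -25.4 -26.  -26.6 -27.4 -28. ] [-14.7 -15.4 -16.1 -16.6 -17.2 -17.9 -18.6 -19.3 -19.9 -20.5 -21.2] mean ang -0.6281465730046242
d4.png r 535 edges mm [-25.8 -26.8 -27.6 -28.4 -29.1 -30.1 -30.9 -31.7 -32.6 -33.4 -34.2] [-23.3 -24.1 -24.9 -25.7 -26.5 -27.4 -28.2 -29.  -29.9 -30.7 -31.5] mean ang -0.8440887669481127
d6.png g 655 edges mm [-23.  -23.7 -24.5 -25.5 -26.3 -27.1 -27.8 -28.8 -29.6 -30.4 -31.3] [-19.7 -20.6 -21.3 -22.1 -23.1 -23.7 -24.6 -25.4 -26.2 -27.  -27.8] mean ang -0.7478562596053636
d6.png r 488 edges mm [-25.8 -26.6 -27.5 -28.4 -29.1 -29.9 -30.9 -31.7 -32.4 -33.4 -34.2] [-23.5 -24.3 -25.  -25.8 -26.8 -27.6 -28.4 -29.3 -30.1 -30.9 -31.7] mean ang -0.846584079239282
```

Green's visible edge puts its centre at -0.80 against -0.845 for the pointer. One small fine turn remains.

Request:
{"name": "carry_out", "arguments": {
  "series": [
    [[0, 0, 4], -0.15],
    [[0, 0, 0], 0]
  ]
}}

```text
t: 24.8
eef_pos: [0.5295, -0.1399, 0.0806]
ee_rot: [-0.423, -3.113, -0.001]
force: [0.2, 0.9, -0.3]
opening: 0.601
finger_force: 0.0
```

Request:
{"name": "carry_out", "arguments": {
  "series": [
    [[0, 0, 0], 0],
    [[0, 0, 0], 0],
    [[0, 0, 0], 0],
    [[0, 0, 0], -0.07],
    [[0, 0, 0], -0.07],
    [[0, 0, 0], 0],
    [[0, 0, 0], 0]
  ],
  "fingers": 0
}}

```text
t: 25.68
eef_pos: [0.5297, -0.14, 0.0809]
ee_rot: [0.208, 3.135, -0.0]
force: [-0.9, -0.2, 4.5]
opening: 0.403
finger_force: 14.7
```

Request:
{"name": "carry_out", "arguments": {
  "series": [
    [[0, 0, 0], 0],
    [[0, 0, 0], 0],
    [[0, 0, -4], 0.15],
    [[0, 0, 0], 0.14],
    [[0, 0, 0], 0],
    [[0, 0, 0], 0]
  ],
  "fingers": 0.6
}}

```text
t: 26.42
eef_pos: [0.5296, -0.1397, 0.0846]
ee_rot: [-0.651, -3.073, 0.0]
force: [1.0, 0.2, -0.8]
opening: 0.594
finger_force: 0.0
```

```bash
python3 -c "
from chk import *
chk('d7.png')"; python3 edge.py d7.png
```

```text
red 225 -0.8510305364404837
green 165 -0.886598137279599
26.425 [ 0.5296 -0.1397  0.0846] 1.61722541461037 [ 0.9852  0.1597 -0.79  ] 0.5940573617392337
d7.png g 690 edges mm [-27.9 -28.8 -29.6 -30.5 -31.3 -32.1 -33.1 -34.  -34.6 -35.6 -36.5] [-21.  -21.9 -22.8 -23.5 -24.5 -25.5 -26.2 -27.  -28.  -29.  -29.6] mean ang -0.8453795169279483
d7.png r 482 edges mm [-25.8 -26.6 -27.4 -28.4 -29.1 -29.9 -30.9 -31.7 -32.4 -33.2 -34.2] [-23.3 -24.3 -25.  -25.8 -26.8 -27.6 -28.4 -29.3 -30.1 -30.9 -31.9] mean ang -0.8464058049508445
```

The mark is centred under the pointer, both at -0.847. I'll back away and check.

Request:
{"name": "carry_out", "arguments": {
  "series": [
    [[0, 0, -20], 0],
    [[0, 0, -40], 0],
    [[0, 0, -50], 0],
    [[0, 0, -50], 0],
    [[0, 0, -20], 0],
    [[0, 0, 0], 0],
    [[0, 0, 0], 0],
    [[0, 0, 0], 0]
  ]
}}

```text
t: 27.48
eef_pos: [0.529, -0.1396, 0.2634]
ee_rot: [-0.655, -3.07, 0.0]
force: [0.5, 0.1, -0.2]
opening: 0.601
finger_force: 0.0
```

```bash
python3 - <<'E'
from chk import *
from look import look
chk('d8.png'); look(['reel_a'],[],'w7.png')
E
python3 edge.py d8.png
```

```text
red 30 -0.8455921351042663
green 20 -0.8518197188569023
27.475 [ 0.529  -0.1396  0.2634] 1.4894933919394515 [ 0.5047  0.1465 -0.1788] 0.6011651409601981
reel_a 0.88 [567.9, 19.9] circ 486.0421447753906 221.4297332763672 24.221599578857422 ztop 0.02019420010009937 [161.  77. 182.]
reel_a 0.79 [472.1, 195.9] circ 610.8026123046875 10.792028427124023 23.745580673217773 ztop 0.12461246224995409 [249. 244. 228.]
reel_a 0.69 [570.2, 79.6] circ 560.0308837890625 210.67434692382812 23.851764678955078 ztop 0.02029496687365978 [ 62. 213. 193.]
reel_a 0.63 [347.7, 259.8] circ 626.4540405273438 -140.72802734375 22.36286163330078 ztop 0.1318689610139515 [249. 245. 229.]
d8.png g 165 edges mm [-28.2 -29.2 -30.  -32.1 -33.2 -34.2 -35.1 -36. ] [-22.9 -23.5 -29.6 -26.8 -27.4 -28.2 -29.1 -30.3] mean ang -0.863249042478515
d8.png r 229 edges mm [-24.9 -25.8 -26.7 -27.6 -28.4 -28.8 -29.6 -30.6 -31.7 -32.5 -33.5] [-23.7 -24.6 -25.4 -26.4 -27.3 -28.1 -28.9 -29.7 -30.5 -31.3 -32.4] mean ang -0.8406208159073167
```

View pics/w7.png

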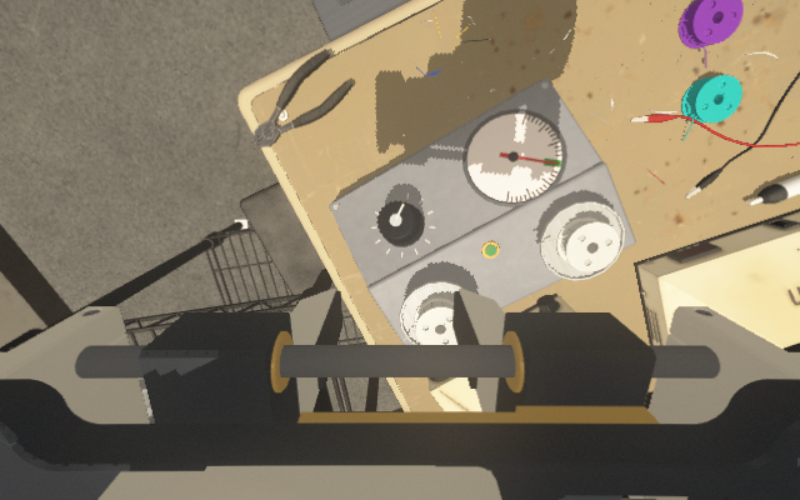

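The final picture shows the pointer tip over the green mark at (555,162). Both reels sit on their pans at (590,245) and (437,325), and nothing is touching the balance.

```bash
python3 -c "
from station import env
print(env.finish_job())"
```

```text
the job is handed in; nothing more can be done
None
```

Job handed in at about 28 s: one reel sits within about 3 mm of the middle of each pan (left reel heavier), and the green zero mark stands right under the red pointer's tip, about 0.85 rad to the left; the tape roll and cutters were not touched.

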